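# Hold the lathe's sprung centre open

## Robot

A 7-joint arm with a two-finger parallel gripper is mounted at the origin on the work surface. World frame = base frame: x ahead of the robot, y to its left, z up, the work surface at z = 0. Lengths are in m, angles in rad, forces in N, time in s.
With the tool pointing down it reaches from about 0.425 to 0.875 m from the base axis. Payload 4.7 kg.
Tool frame: the origin (TCP) lies midway between the tips of the shut fingers; the grasp point (between the pads) lies 19 mm behind it; z points along the fingers, y is the line along which they close (so a half turn about z gives the same grasp; the last joint's range is limited). The gripper opens to 87 mm and grips with 3 to 60 N. Pads are 19 mm wide; open, the fingers measure 117 mm over their backs; the gripper's body (75 mm by 190 mm) begins 51 mm behind the grasp point.
Start: joints at [1.245, 0.321, -0.07, 1.45, 0.023, 1.371, -0.057], TCP at [0.217, -0.613, 0.223] pointing down, gripper open.
Joint ranges: [-2.86, 2.86], [-0.3, 2.09], [-1.38, 1.24], [0.06, 2.45], [-1.56, 4.7], [0.09, 2.05], [-2.69, 2.69]. Speed limits (rad/s): [2.57, 2.57, 3.14, 3.14, 3.14, 3.14, 3.14].

## Interface

Orientations are given as a rotation vector (axis times angle).
In Python, from bench import monitor, cams, workorder gives the robot as it stands.
- The arm moves only by the tool move_arm, never from a script. Its arguments are lists of equal length, an entry for each row: "slide": the shift along the tool's x, y, z in cm, a list of three; "roll": the turn about the tool's z in rad. In form: {"slide": [[dx, dy, dz], ...], "roll": [roll, ...]}. A call has 1 to 20 rows; each row is the pose to reach, as a shift and turn from the pose commanded when the call began, along the tool's axes at that moment; what a row does not reach only later rows make up. A row lasts 1/10 s, in which the tool goes at most 50 mm and 8.59 degrees, less where a joint would pass 70% of its speed; a pose out of reach is approached as far as the arm can. A call with a gripper value outside its range is refused whole. "gripper" is the finger opening in cm, from 0 to 8.7, set as the call begins (left out, the last holds). The fingers move at their own pace and stop on an object; "squeeze" is the grip in N (left out, the last holds). Time passes only in rows, so rows that repeat a pose let the fingers close. It gives the time, the measured TCP pose, the force, the opening and the grip force at its end, in the units of the state.
- monitor.get_state(): the state, without advancing time (a new reading comes with each control period).
- cams.get_image(name): name is "scene" or "top"; returns the picture (420x560x3 uint8, red, green, blue); there is no depth.
- cams.get_calibration(name): a dict with "mtx" (3x3 intrinsics, pixels), "R" (3x3) and "t" (3): a world point X has camera coordinates R X + t. Camera axes: x right, y down, z forward; pixel columns grow to the right and rows downward; lengths in m; the calibration is good to about 2 mm. A picture is of the moment at which its call begins. get_calibration takes no time and is no camera call.
- workorder.close_job(): hands the job in; it is judged then, once.
The state is a dict: "time": time; "joint_positions": joint angles; "qd": joint speeds; "joint_torque": joint torques, N m; "position": TCP position; "tool_rot": TCP orientation; "ft_force": force on the tool from outside, world axes, zero at the start; "torque": the same for the moment, N m; "grip_width": opening from 0.0 (shut) to 1.0 (fully open); "grip_force": force on a finger pad.
Only numpy, scipy, OpenCV 4.12 (cv2) and the standard library are available. Lean on these libraries where they do the work, as an engineer would, in place of code of your own. Each camera call takes 0.05 s, during which the arm holds its last target. There are 200 camera calls.

## Task

Get the small green bench lathe ready for a colleague to load the next blank: slide the red lock grip on top of the tailstock fully home towards the headstock, then with the gripper's fingers press the orange cross bar of the spring-return dial down past its first two detents to the third (the orange mark on the dial face), not on to the stop beyond it. Keep it held there: the program finishes while the fingers still hold the bar down at the third detent. Leave the loose things on the bench and on the lathe bed where they are.

Things in the scene. Friction and masses are not known exactly. Their poses are not given: they have to be found in the camera images.
- lathe: green bench lathe, fixed, 130 mm deep, 710 mm long with its motor. Origin on the bench under the middle of the bed; y runs along the bed from the tailstock (-y end, with grey dial and orange bar) to the headstock (+y end, black pulley cover); z up. Bed top 50 mm high, tailstock top 163 mm, from y = -205 to -85 mm; headstock and cover under 195 mm
- dial (a point): hinge of the lever, 130 mm above the bench, at x = 0, y = -250 mm of the lathe, hinge axis along the lathe's x. Midway between two round grey dial faces (60 mm radius, 46 mm apart over their outsides). Each face has four dots where the lever points: white rest, white first, white second, larger orange third detent
- lock (a joint): position of the lock slide in m, 0 to 0.050. It starts within 12 mm of 0 (locked); the end stop, fully home, is 0.050, reached along the lathe's +y. It drags with 2 to 3 N and stays where it is left. Until it is about 10 mm from the end stop its nose blocks the lever (20 N moves it under 0.35 rad)
- lock_grip (a point): centre of the red upright lock grip at the height to take it, 198 mm above the bench. The grip is a block 24 mm along the lathe's x, 18 mm along its y, from 175 to 213 mm above the bench; below it the tailstock's flat top; the steel lock nose, up to 188 mm high, starts 42 mm from its centre, on the lever's side
- lever (a joint): angle of the spring-return lever in rad: 0 at rest (pointing 0.70 rad above level, away from the headstock), growing as the bar is pressed down; detents at 0.35, 0.70, 1.05 (third), hard stop at 1.35. The push on the bar grows from about 5 to 9 N, rippling by 1.5 N at each detent; no detent holds it, the spring brings it back to 0
- bar: orange cross bar at the lever's end, a roller pressed from above: level, 20 mm diameter, 64 mm along the lathe's x. Origin at its centre, 110 mm from the hinge; at lever angle a it is at lathe y = -250 - 110 cos(0.70 - a) mm, height 130 + 110 sin(0.70 - a) mm: 201 mm above the bench at rest, 168, 130 and 92 at the three detents, 63 at the hard stop
- leg_a: white tapered plaster leg blank standing on the bench, 84 mm across at the top, 60 mm at the foot, 100 mm high; origin at the centre of its underside. To be left alone
- leg_b: second white tapered leg blank, same size; origin at the centre of its underside. To be left alone
- tub: white lidded tub, 90 mm across, 85 mm high; origin under its centre. To be left alone
- brush: brush with wooden handle lying on the bench near the lever end; origin on its underside. To be left alone
- tape: roll of yellow tape lying flat, 90 mm across, 24 mm high; origin under its centre. To be left alone
- sander: cork sanding block, 50 x 75 x 30 mm, lying on the lathe bed between the centres; origin under its centre. To be left alone
- glue: yellow glue bottle, 52 mm across, 130 mm high; origin under its centre. To be left alone

How it is judged:
By the outcome, as a careful person would: the job done as asked, in the order asked, and still so for the second after the job is handed in, while the arm keeps its last pose, push and grip.
It also fails if it takes over 42 s, if anything falls off the work surface, if the arm or the gripper's body presses on something with over 40 N, if the wrist force passes 120 N, or if a joint passes its speed limit or range.

## Working session

There is one attempt and no reset: what is moved stays moved. The work goes in short steps, Python scripts to look and compute and a tool call to move; the robot and the scene stay as the last step left them, time stands still between calls to the robot, and variables do not carry over. Pictures are saved under pics/ and viewed, at most 10 in all, crops included, and the job is handed in when it is done.

Besides the shell and the picture viewer there is one more tool, called as name([rows], argument=value, ...), one row to a line, values as JSON. move_arm: Moves the arm, as the interface text tells. Its arguments: {"type":"object","properties":{"slide":{"type":"array","items":{"type":"array","items":{"type":"number"}}},"roll":{"type":"array","items":{"type":"number"}},"gripper":{"type":"number"},"squeeze":{"type":"number"}},"required":["slide","roll"]}

```bash
mkdir -p pics; python3 - <<'E'
from bench import monitor, cams
import cv2,numpy as np
for n in("scene","top"):
    im=cams.get_image(n); cv2.imwrite(f"pics/{n}0.png",im[:,:,::-1]); c=cams.get_calibration(n)
    print(n,np.round(c["mtx"],1).tolist(),np.round(c["R"],4).tolist(),np.round(c["t"],4).tolist())
s=monitor.get_state();print({k:np.round(v,3).tolist() for k,v in s.items()})
E
```

```text
scene [[454.1, 0.0, 281.2], [0.0, 454.1, 210.3], [0.0, 0.0, 1.0]] [[-0.0506, 0.9987, -0.0057], [0.6846, 0.0305, -0.7283], [-0.7272, -0.0408, -0.6852]] [0.0812, -0.2421, 1.9181]
top [[471.3, 0.0, 282.8], [0.0, 471.3, 205.9], [0.0, 0.0, 1.0]] [[-0.005, -1.0, 0.007], [-0.988, 0.0039, -0.1545], [0.1545, -0.0077, -0.988]] [-0.0598, 0.5132, 1.3411]
{'time': 0.1, 'joint_positions': [1.245, 0.322, -0.07, 1.452, 0.023, 1.371, -0.057], 'qd': [0.001, -0.002, -0.001, -0.002, 0.0, 0.001, 0.0], 'joint_torque': [0.0, -49.257, -0.406, -31.34, -0.064, 0.039, 0.0], 'position': [0.216, -0.612, 0.222], 'tool_rot': [-3.095, -0.531, 0.001], 'ft_force': [-0.114, 0.371, -0.255], 'torque': [-0.016, 0.045, 0.003], 'grip_force': 0.0, 'grip_width': 1.002}
```

View pics/scene0.png

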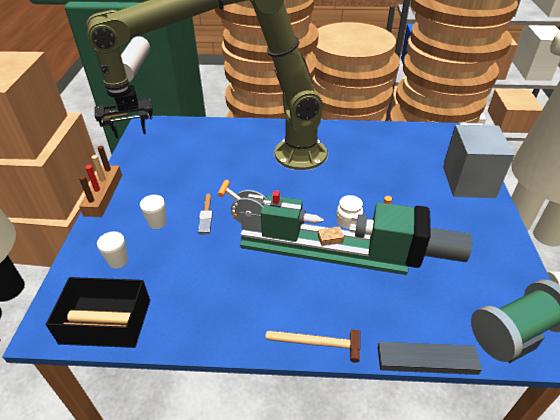

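View pics/top0.png

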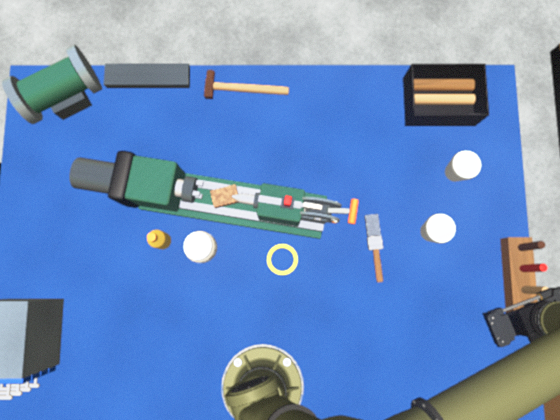

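The scene view shows the bar at about (223,187) and the grip at (276,197). The top view shows the bar at (353,211) and the grip at (288,201), with the lathe lying nearly along world y. Next I'll measure both.

```bash
cat >h.py <<'E'
from bench import monitor, cams
import cv2,numpy as np
def ray(n,uv):
    c=cams.get_calibration(n);R,t,K=map(np.array,(c["R"],c["t"],c["mtx"]))
    return -R.T@t, R.T@np.linalg.solve(K,[uv[0],uv[1],1])
def plane(n,uv,z):
    o,d=ray(n,uv);return o+d*(z-o[2])/d[2]
def tri(a,b):
    o1,d1=ray("scene",a);o2,d2=ray("top",b)
    s=np.linalg.lstsq(np.c_[d1,-d2],o2-o1,rcond=None)[0]
    p,q=o1+s[0]*d1,o2+s[1]*d2
    return (p+q)/2,np.linalg.norm(p-q)
def proj(n,X):
    c=cams.get_calibration(n);p=np.array(c["mtx"])@(np.array(c["R"])@X+c["t"]);return p[:2]/p[2]
def blobs(im,lo,hi,roi):
    h=cv2.cvtColor(im,cv2.COLOR_RGB2HSV);m=cv2.inRange(h,lo,hi)
    k=np.zeros_like(m);x0,y0,x1,y1=roi;k[y0:y1,x0:x1]=m[y0:y1,x0:x1]
    n,l,s,c=cv2.connectedComponentsWithStats(k)
    return [(s[i].tolist(),c[i].round(1).tolist(),cv2.minAreaRect(np.argwhere(l==i)[:,::-1].astype(np.float32))) for i in range(1,n) if s[i][4]>12]
RED=((0,170,90),(5,255,255));ORA=((7,150,140),(17,255,255))
E
python3 - <<'E'
from h import *
roi={"scene":(205,170,300,225),"top":(260,185,365,230)}
for n in roi:
    im=cams.get_image(n)
    for nm,r in(("red",RED),("ora",ORA)):
        for b in blobs(im,*r,roi[n]):
            print(n,nm,b[0],b[1],[np.round(x,1) for x in b[2]], plane(n,b[1],.213 if nm=="red" else .201).round(4))
    x0,y0,x1,y1=roi[n];c=cv2.resize(im[y0-10:y1+10,x0-10:x1+10],None,fx=6,fy=6,interpolation=cv2.INTER_CUBIC)
    cv2.imwrite(f"pics/{n}c.png",c[:,:,::-1]);print(c.shape)
h=cams.get_image("top")
g=cv2.inRange(cv2.cvtColor(h,cv2.COLOR_RGB2HSV),(65,80,30),(90,255,140));g[:140]=0;g[245:]=0
cv2.imwrite("pics/g.png",g)
E
```

```text
scene red [273, 191, 6, 13, 70] [275.5, 197.0] [array([275.5, 197. ]), array([12.,  5.]), np.float64(90.0)] [ 0.5238 -0.0712  0.213 ]
scene ora [218, 181, 11, 15, 36] [223.3, 190.3] [array([224.4, 188.8]), array([ 4.5, 16.5]), np.float64(39.8)] [ 0.4857 -0.2391  0.201 ]
scene ora [205, 194, 5, 16, 36] [207.1, 201.7] [array([207. , 201.5]), array([ 3.6, 15.3]), np.float64(6.3)] [ 0.5414 -0.2812  0.201 ]
(450, 690, 3)
top ora [350, 200, 3, 10, 13] [351.2, 204.5] [array([351.2, 204.5]), array([1.1, 9.2]), np.float64(8.1)] [ 0.4909 -0.2379  0.201 ]
top ora [349, 211, 2, 12, 14] [349.5, 216.9] [array([349.5, 216.5]), array([11.,  1.]), np.float64(90.0)] [ 0.4585 -0.2326  0.201 ]
(390, 750, 3)
```

View pics/topc.png

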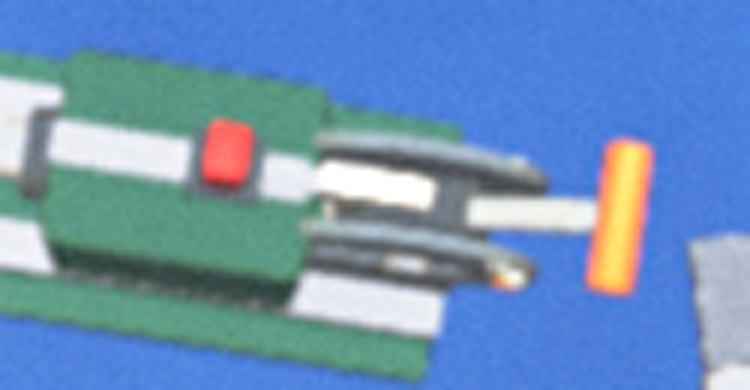

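View pics/scenec.png

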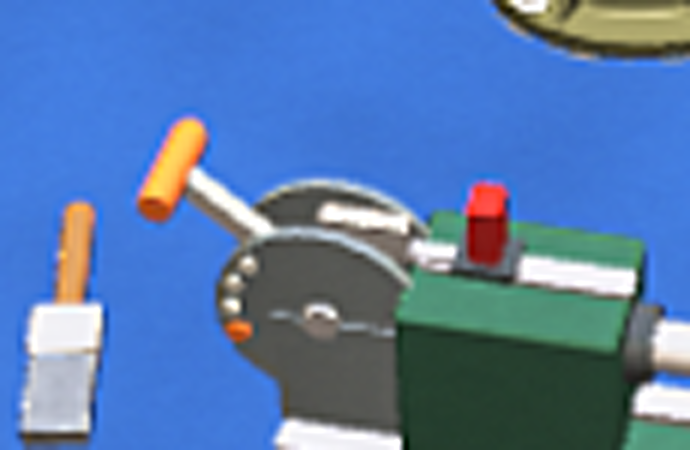

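The crops show the bar centre at top pixel (353.0,210.8), the grip's top face at (287.6,200.0), and the lock nose to the right of the grip. Now I'll turn these into metric positions.

```bash
cat >>h.py <<'E'
from scipy.spatial.transform import Rotation as Ro
def red_ora(n,im,rb,ro):
    h=cv2.cvtColor(im,cv2.COLOR_RGB2HSV).astype(int)
    out=[]
    for (x0,y0,x1,y1),lo,hi in((rb,-7,6),(ro,5,24)):
        H=(h[...,0]+90)%180-90
        m=(H>=lo)&(H<=hi)&(h[...,1]>120)&(h[...,2]>100)
        p=np.argwhere(m)[:,::-1];p=p[(p[:,0]>=x0)&(p[:,0]<x1)&(p[:,1]>=y0)&(p[:,1]<y1)].astype(np.float32)
        r=cv2.minAreaRect(p);out.append((len(p),np.array(r[0]),r))
    return out
def totool(P):
    s=monitor.get_state();return Ro.from_rotvec(s["tool_rot"]).inv().apply(np.array(P)-s["position"])*100
E
python3 - <<'E'
from h import *
a=red_ora("top",cams.get_image("top"),(275,188,300,215),(345,195,362,228))
b=red_ora("scene",cams.get_image("scene"),(268,185,285,208),(212,176,235,200))
for q in a+b: print(q[0],q[1].round(1),np.round(q[2][1],1),round(q[2][2],1))
print("bar tri",tri(b[1][1],a[1][1]),"bar top plane .204",plane("top",a[1][1],.204),"grip top plane .210",plane("top",a[0][1],.210), plane("top",(287.6,200),.213),"scene",plane("scene",(275.9,191.7),.213))
B=plane("top",a[1][1],.204)[:2];G=plane("top",a[0][1],.211)[:2]
d=(G-B)/np.linalg.norm(G-B);yaw=np.arctan2(-d[0],d[1])
bx=cv2.boxPoints(a[1][2]);W=np.array([plane("top",p,.204)[:2] for p in bx]);e=[W[1]-W[0],W[2]-W[1]];e=max(e,key=np.linalg.norm);print("bar axis yaw",np.arctan(e[1]/e[0]),np.linalg.norm(e))
print("yaw B-G",yaw,"dist",np.linalg.norm(G-B))
# long bed edge: yaw check, front rail edge near crop (0,305)-(425,378) at z~0.0-0.05
for z in(0,.05):
    p,q=[plane("top",(250+u/6,175+v/6),z) for u,v in((0,305),(425,378))];f=(p-q)[:2];print("rail yaw",np.arctan2(-f[0],f[1]))
ly=d;print("O",B+ly*.3341)
s=monitor.get_state();print(Ro.from_rotvec(s["tool_rot"]).as_matrix().round(3).tolist())
E
```

```text
73 [287.5 200. ] [10.  7.] 90.0
147 [352.7 211. ] [ 6.8 24.2] 8.1
73 [275.5 197. ] [12.  5.] 90.0
90 [223.6 187.8] [ 5.4 17. ] 26.6
bar tri (array([ 0.47367403, -0.24055682,  0.20115165]), np.float64(0.0014236637281576294)) bar top plane .204 [ 0.47333409 -0.24082602  0.204     ] grip top plane .210 [ 0.50178558 -0.07284045  0.21      ] [ 0.50127692 -0.07304327  0.213     ] scene [ 0.49898583 -0.07139319  0.213     ]
bar axis yaw -0.16686704330202773 0.06319393974932959
yaw B-G -0.16677956164891414 dist 0.17036739091655473
rail yaw -0.17501300493501634
rail yaw -0.17501300493501656
O [0.52879719 0.08863817]
[[0.943, 0.333, -0.0], [0.333, -0.943, 0.0], [-0.0, -0.0, -1.0]]
```

move_arm([
  [0,0,-4],
  [2,-2,-7],
  [5,-4.6,-7],
  [8,-7.4,-7],
  [11,-10.2,-7],
  [14,-13,-7],
  [17,-15.7,-7],
  [20,-18.5,-7],
  [23,-21.3,-7],
  [26,-24.1,-7],
  [29,-26.9,-7],
  [32,-29.6,-7],
  [35,-32.4,-7],
  [38,-35.2,-7],
  [41,-38,-6.5],
  [43.5,-40.3,-6],
  [44.8,-41.5,-5.5],
  [44.8,-41.5,-5],
  [44.8,-41.5,-5],
], roll=[0,-0.05,-0.12,-0.19,-0.26,-0.33,-0.4,-0.47,-0.54,-0.61,-0.68,-0.75,-0.82,-0.89,-0.96,-1.02,-1.063,-1.063,-1.063], gripper=7, squeeze=20)

```text
time: 2.25
position: [0.4997, -0.074, 0.2715]
tool_rot: [-2.402, -2.024, 0.003]
ft_force: [-0.3, -1.7, 0.5]
grip_width: 0.804
grip_force: 0.0
```

```bash
python3 - <<'E'
from h import *
s=monitor.get_state();print(s["time"],s["position"],Ro.from_rotvec(s["tool_rot"]).as_matrix().round(3).tolist(),s["joint_positions"],s["ft_force"])
print(totool([.501,-.073,.182]))
E
```

```text
2.25 [ 0.49972462 -0.07395879  0.2715054 ] [[0.169, 0.986, -0.002], [0.986, -0.169, -0.001], [-0.001, -0.002, -1.0]] [ 0.71676255  0.01850444 -0.62569538  1.70626766  0.01187838  1.42250157
 -0.08085057] [-0.27223905 -1.73634212  0.49829853]
[0.12575862 0.12813116 8.9501614 ]
```

move_arm([
  [0.1,0.1,2],
  [0.1,0.1,4.5],
  [0.1,0.1,6.5],
  [0.1,0.1,8],
  [0.1,0.1,8.8],
  [0.1,0.1,8.8],
], roll=[0,0,0,0,0,0])

```text
time: 2.85
position: [0.5011, -0.0725, 0.1838]
tool_rot: [-2.401, -2.024, 0.002]
ft_force: [-1.4, -0.6, -0.3]
grip_width: 0.805
grip_force: 0.0
```

move_arm([
  [0,0,0],
  [0,0,0],
  [0,0,0],
  [0,0,0],
  [0,0,0],
  [0,0,0],
  [0,0,0],
  [0,0,0],
], roll=[0,0,0,0,0,0,0,0], gripper=0, squeeze=20)

```text
time: 3.65
position: [0.5027, -0.0716, 0.1847]
tool_rot: [2.399, 2.026, 0.002]
ft_force: [3.4, -0.6, -1.6]
grip_width: 0.278
grip_force: 20.0
```

move_arm([
  [0.5,0,0],
  [1,0,0],
  [1.5,0,0],
  [2,0,0],
  [2.5,0,0],
  [3,0,0],
  [3.4,0,0],
  [3.6,0,0],
  [3.6,0,0],
], roll=[0,0,0,0,0,0,0,0,0])

```text
time: 4.55
position: [0.5086, -0.0364, 0.1847]
tool_rot: [2.399, 2.026, 0.001]
ft_force: [4.4, -2.0, -3.6]
grip_width: 0.273
grip_force: 20.0
```

move_arm([
  [0.2,0,0],
  [0.4,0,0],
  [0.5,0,0],
  [0.5,0,0],
], roll=[0,0,0,0])

```text
time: 4.95
position: [0.5094, -0.0318, 0.1846]
tool_rot: [2.399, 2.026, 0.001]
ft_force: [4.9, -2.6, -2.4]
grip_width: 0.273
grip_force: 20.0
```

move_arm([
  [0.2,0,0],
  [0.4,0,0],
  [0.5,0,0],
  [0.5,0,0],
], roll=[0,0,0,0])

```text
time: 5.35
position: [0.5102, -0.0269, 0.1847]
tool_rot: [2.399, 2.025, 0.001]
ft_force: [4.0, -3.0, -2.1]
grip_width: 0.273
grip_force: 20.0
```

move_arm([
  [0.2,0,0],
  [0.4,0,0],
  [0.4,0,0],
], roll=[0,0,0])

```text
time: 5.65
position: [0.5107, -0.0242, 0.1847]
tool_rot: [2.399, 2.024, -0.002]
ft_force: [4.7, -5.6, -2.4]
grip_width: 0.272
grip_force: 20.0
```

move_arm([
  [0.3,0,0],
  [0.6,0,0],
  [0.6,0,0],
  [0.6,0,0],
], roll=[0,0,0,0])

```text
time: 6.05
position: [0.5107, -0.0239, 0.1846]
tool_rot: [2.4, 2.017, -0.012]
ft_force: [0.8, -15.4, 0.3]
grip_width: 0.277
grip_force: 20.0
```

move_arm([
  [0.2,0,0],
  [0.4,0,0],
  [0.4,0,0],
  [0.4,0,0],
], roll=[0,0,0,0])

```text
time: 6.45
position: [0.5107, -0.0237, 0.1846]
tool_rot: [2.4, 2.012, -0.018]
ft_force: [-0.0, -21.5, 2.5]
grip_width: 0.273
grip_force: 20.0
```

The grip hit the end stop: it stopped moving while the force rose to 21 N. I'll relieve the push without pulling back, open the fingers and lift.

move_arm([
  [-0.5,0,0],
  [-0.9,0,0],
  [-0.9,0,0],
], roll=[0,0,0])

```text
time: 6.75
position: [0.5107, -0.0239, 0.1846]
tool_rot: [2.4, 2.022, -0.002]
ft_force: [4.0, -5.3, -1.2]
grip_width: 0.277
grip_force: 20.0
```

move_arm([
  [0,0,0],
  [0,0,0],
  [0,0,0],
  [0,0,0],
  [0,0,0],
  [0,0,-2],
  [0,0,-5],
  [0,0,-8],
  [0,0,-10],
  [0,0,-10],
], roll=[0,0,0,0,0,0,0,0,0,0], gripper=6)

```text
time: 7.75
position: [0.512, -0.0208, 0.2875]
tool_rot: [2.397, 2.025, 0.005]
ft_force: [0.7, -0.2, 0.2]
grip_width: 0.687
grip_force: 0.0
```

```bash
python3 - <<'E'
from h import *
s=monitor.get_state();print(s["time"],s["position"],Ro.from_rotvec(s["tool_rot"]).as_matrix().round(3).tolist())
im=cams.get_image("scene")
c=cv2.resize(im[150:235,195:310],None,fx=6,fy=6,interpolation=cv2.INTER_CUBIC);cv2.imwrite("pics/s2.png",c[:,:,::-1])
a=red_ora("scene",im,(268,180,300,215),(212,176,235,200));print([(q[0],q[1]) for q in a])
print("expected red shift px",proj("scene",np.array([.5107,-.0237,.2]))-proj("scene",np.array([.5027,-.0716,.2])))
# bar at rest, target above: lathe y -345
print("above bar",totool([.4735,-.2407,.26]))
E
```

```text
7.75 [ 0.51197768 -0.0207876   0.28754246] [[0.167, 0.986, 0.005], [0.986, -0.167, -0.001], [0.0, 0.005, -1.0]]
[(76, array([290.56436157, 199.35643005])), (90, array([223.60005188, 187.80001831]))]
expected red shift px [15.24006163  2.15254948]
above bar [-22.2942699   -0.03612474   2.55961878]
```

View pics/s2.png

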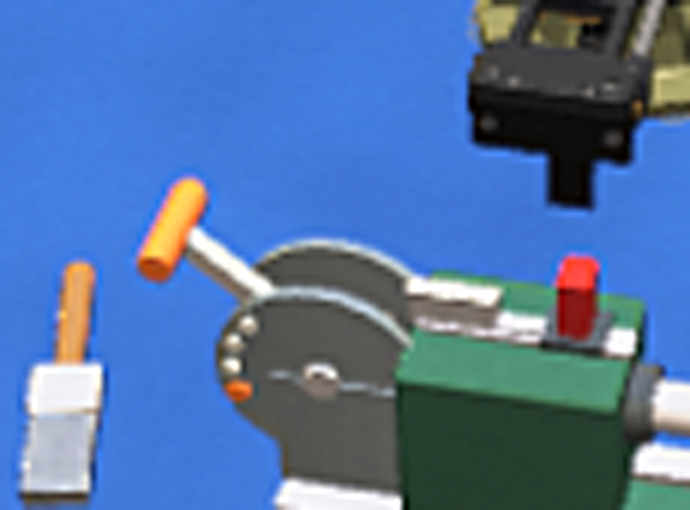

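The grip is home: it shifted 15 px in the picture, as expected, and the nose is clear of the dial. Now I'll go over the bar with the fingers shut.

move_arm([
  [-2,0,0],
  [-4.5,0,0],
  [-7,0,0],
  [-9.5,0,0],
  [-12,0,0],
  [-14.5,0,0],
  [-17,0,0],
  [-19.5,0,0],
  [-21.5,0,1],
  [-22.5,0,2.5],
  [-22.5,0,3.7],
  [-22.5,0,3.7],
  [-22.5,0,3.7],
], roll=[0,0,0,0,0,0,0,0,0,0,0,0,0], gripper=0)

```text
time: 9.1
position: [0.473, -0.2413, 0.2469]
tool_rot: [-2.397, -2.029, -0.0]
ft_force: [0.5, -0.0, 0.2]
grip_width: 0.005
grip_force: 0.0
```

```bash
cat >>h.py <<'E'
def steps():
    B=np.array([.4735,-.2407]);ly=np.array([.167,.986]);H=B+ly*.0841
    for a in(0,.35,.7,.85,1.05):
        P=H-ly*.11*np.cos(.7-a);z=.13+.11*np.sin(.7-a)+.01
        print(a,P.round(4),round(z,4),totool([*P,z]).round(2))
E
python3 - <<'E'
from h import *
s=monitor.get_state();print(s["time"],s["position"],s["grip_width"],s["ft_force"])
steps()
E
```

```text
9.1 [ 0.47295654 -0.24126179  0.24694383] 0.0051230746425829 [ 0.4861786  -0.04147628  0.17188758]
0 [ 0.4735 -0.2407] 0.2109 [0.06 0.05 3.61]
0.35 [ 0.4703 -0.2597] 0.1777 [-1.87  0.05  6.92]
0.7 [ 0.4692 -0.2662] 0.14 [-2.54  0.05 10.69]
0.85 [ 0.4694 -0.265 ] 0.1236 [-2.41  0.05 12.34]
1.05 [ 0.4703 -0.2597] 0.1023 [-1.87  0.06 14.46]
```

move_arm([
  [-0.1,0,1.5],
  [-0.2,0,3],
  [-0.5,0,3.8],
  [-0.9,0,4.8],
  [-1.4,0,5.8],
  [-1.8,0,6.7],
  [-2.1,0,7.6],
  [-2.3,0,8.6],
  [-2.5,0,9.6],
  [-2.5,0,10.6],
  [-2.5,0,11.4],
  [-2.4,0,12.2],
  [-2.4,0,12.2],
  [-2.4,0,12.2],
], roll=[0,0,0,0,0,0,0,0,0,0,0,0,0,0])

```text
time: 10.5
position: [0.4684, -0.2673, 0.126]
tool_rot: [2.4, 2.026, -0.001]
ft_force: [-3.1, 0.8, 6.1]
grip_width: 0.008
grip_force: 3.3
```

```bash
python3 - <<'E'
from h import *
s=monitor.get_state();print(s["time"],s["position"],s["ft_force"]);steps()
im=cams.get_image("scene")
c=cv2.resize(im[150:245,180:300],None,fx=6,fy=6,interpolation=cv2.INTER_CUBIC);cv2.imwrite("pics/s3.png",c[:,:,::-1])
E
```

```text
10.5 [ 0.46840227 -0.26733176  0.12595238] [-3.08119235  0.82296933  6.10491893]
0 [ 0.4735 -0.2407] 0.2109 [ 2.7   0.05 -8.49]
0.35 [ 0.4703 -0.2597] 0.1777 [ 0.78  0.06 -5.18]
0.7 [ 0.4692 -0.2662] 0.14 [ 0.12  0.06 -1.4 ]
0.85 [ 0.4694 -0.265 ] 0.1236 [0.24 0.06 0.24]
1.05 [ 0.4703 -0.2597] 0.1023 [0.79 0.06 2.37]
```

View pics/s3.png

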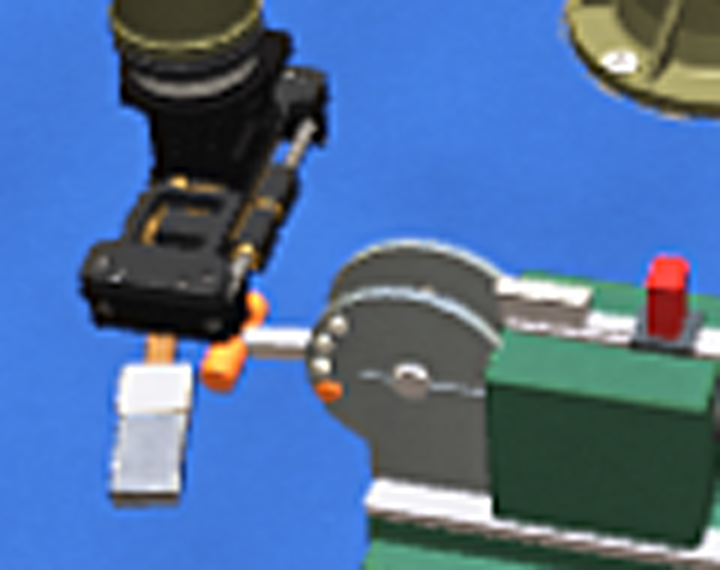

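The bar is under the fingers with the lever slightly below level, just past the second dot, as the numbers say. Now on to the third detent.

move_arm([
  [0.2,0,0.5],
  [0.4,0,1],
  [0.6,0,1.5],
  [0.7,0,1.9],
  [0.8,0,2.2],
  [0.8,0,2.3],
  [0.8,0,2.3],
  [0.8,0,2.3],
], roll=[0,0,0,0,0,0,0,0])

```text
time: 11.35
position: [0.4698, -0.2595, 0.1033]
tool_rot: [2.4, 2.026, -0.002]
ft_force: [-2.6, 1.0, 7.7]
grip_width: 0.008
grip_force: 4.2
```

```bash
python3 - <<'E'
from h import *
s=monitor.get_state();print(s["time"],s["position"],s["ft_force"]);steps()
im=cams.get_image("scene")
c=cv2.resize(im[150:245,180:300],None,fx=6,fy=6,interpolation=cv2.INTER_CUBIC);cv2.imwrite("pics/s4.png",c[:,:,::-1])
E
```

```text
11.35 [ 0.46980166 -0.25945561  0.10332222] [-2.58177604  1.02403051  7.74212567]
0 [ 0.4735 -0.2407] 0.2109 [  1.9    0.05 -10.76]
0.35 [ 0.4703 -0.2597] 0.1777 [-0.02  0.05 -7.44]
0.7 [ 0.4692 -0.2662] 0.14 [-0.68  0.05 -3.67]
0.85 [ 0.4694 -0.265 ] 0.1236 [-0.56  0.05 -2.02]
1.05 [ 0.4703 -0.2597] 0.1023 [-0.01  0.05  0.1 ]
```

View pics/s4.png

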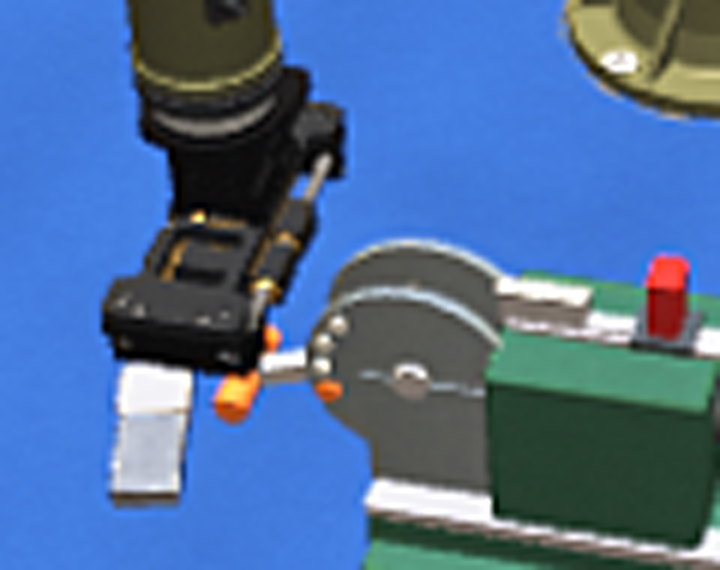

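The lever points at about the orange dot, with the bar's near end at about pixel (218.5,216). I'll check the angle against projections and trim 1 mm.

move_arm([
  [0,0,0.1],
  [0,0,0.1],
  [0,0,0.1],
  [0,0,0.1],
], roll=[0,0,0,0])

```text
time: 11.8
position: [0.4698, -0.2593, 0.1023]
tool_rot: [2.4, 2.026, -0.001]
ft_force: [-3.1, 0.9, 8.4]
grip_width: 0.005
grip_force: 4.2
```

```bash
python3 - <<'E'
from h import *
s=monitor.get_state();print(s["time"],s["position"],s["ft_force"])
im=cams.get_image("scene")
h=cv2.cvtColor(im,cv2.COLOR_RGB2HSV)
m=(h[...,0]>=5)&(h[...,0]<=24)&(h[...,1]>120)&(h[...,2]>100)
p=np.argwhere(m)[:,::-1];p=p[(p[:,0]>=212)&(p[:,0]<227)&(p[:,1]>203)&(p[:,1]<224)];print(p.min(0),p.max(0))
B=np.array([.4735,-.2407]);ly=np.array([.167,.986]);lx=np.array([.986,-.167]);H=B+ly*.0841
for a in(.95,1.05,1.15):
    P=H-ly*.11*np.cos(.7-a)+lx*.032;z=.13+.11*np.sin(.7-a)
    t=np.linspace(0,6.28,60);q=np.array([proj("scene",np.array([*(P+ly*.01*np.cos(u)),z+.01*np.sin(u)])) for u in t]);print(a,q.min(0).round(1),q.max(0).round(1))
E
```

```text
11.8 [ 0.46980603 -0.25931096  0.10234384] [-3.06023972  0.91103748  8.38207396]
[216 205] [225 219]
0.95 [213.7 213.5] [219.5 218. ]
1.05 [215. 216.] [220.8 220.4]
1.15 [216.5 218.4] [222.3 222.8]
```

```bash
python3 -c "
from bench import workorder; print(workorder.close_job())"
```

```text
the job is handed in; nothing more can be done
None
```

The lock grip is fully home against its end stop, the shut fingers hold the orange bar at the third detent (about 1.05 rad by fingertip height and camera check), and the job was handed in at about 12 s; I touched none of the loose items.

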